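# Close and lock the battery box with the slot key

### The job

The cover of the grey battery box on the desk has been left open. Swing the cover fully shut, then put the blade of the yellow key into the slot of the fastener on the cover and turn it clockwise all the way to its locked stop, a quarter turn, and finally stand the key upright in its black holder again. Leave the rock sample, the little white bottle and the mouse where they are.

Things in the scene. Friction and masses are not known exactly. Their poses are not given: they have to be found in the camera images.
- battery_box: grey open-topped box, 150 (x) x 130 (y) x 70 mm high, fixed to the desk, three blue cells inside; origin at the centre of its underside, z up. The hinge of its cover runs along its y axis near its rear (+x) edge, so the cover opens upward and away from the robot.
- cover (a joint): angle of the white hinged cover: 0 fully shut (level), grows as it opens, stop at 1.6 (about upright). The cover is a plate 133 long (from the hinge) x 126 wide x 8 mm thick. The hinge is stiff: the cover stays where it is left, and needs about 1 to 3 N at its far half to move.
- cover_hinge (a point): middle of the cover's hinge line, 60 mm to +x of the box's centre and 70 mm above the desk; when the cover is shut its underside is at this height and its top face 8 mm higher; the hinge line is the y axis of battery_box.
- cover_edge (a point): middle of the cover's free edge on its outer (top) face, 133 mm from the hinge.
- fastener (a joint): angle of the quarter-turn fastener in the cover: 0 is unlocked, grows clockwise seen from above, stop at 1.571 (locked; a tongue below the cover then reaches under a catch). At 0 the slot lies along the x axis of battery_box, in line with the red mark on the cover; locked it lies along the y axis, in line with the two green marks. It starts 0 to 0.35 from the unlocked stop, turns with about 0.1 N m and stays where it is left.
- slot (a point): centre of the floor of the fastener's slot. The fastener is a metal disc of 40 mm diameter on the outer face of the cover, its axis 100 mm from the hinge; the slot runs right across it, 6.5 mm wide and 7 mm deep with a bevelled mouth. x axis of this frame: along the slot; z: out of the cover (up when shut, the slot's floor then 81 mm and the disc's top 88 mm above the desk).
- slot_key: loose flat key, 97 mm tall, 60 g, standing blade down in its holder. Origin at the middle of the blade's lower edge, z up along the key, x along the blade's width, y across its thickness. Steel blade 30 mm wide, 3 mm thick, from 0 to 26 mm (lowest 2 mm tapered); yellow shoulder 46 x 18 mm from 26 to 34 mm; yellow handle with black stripes, 32 mm wide (x) and 12 mm thick (y) from 34 to 97 mm. It looks the same after half a turn about z.
- key_tip (a point): middle of the lower edge of the key's blade (the key's origin), axes as slot_key.
- key_holder: black block 74 (x) x 54 (y) x 32 mm high fixed to the desk, origin at the centre of its underside. In its top is a pocket 37 mm (x) by 9 mm (y), 28 mm deep, bevelled. The key stands with its blade in the pocket and its shoulder on the block: the key's origin is then 6 mm above the desk over the block's centre, the key's x along the block's x (either way round).
- rock_fossil: loose pale lumpy rock sample, 34 x 44 x 35 mm; origin at the centre of its underside. Bystander.
- dropper_bottle: loose small white bottle with a pointed nozzle, 29 mm diameter, 69 mm high; origin at the centre of its underside. Bystander.
- mouse: loose black computer mouse, 104 x 60 x 37 mm; origin at the centre of its underside. Bystander.
Mind the look-alikes: they are no part of the job. Of the things shaped like the slot_key, the yellow one is meant.

How it is judged:
By the outcome, as a careful person would: the job done as asked, in the order asked, and still so for the second after the job is handed in, with the robot touching nothing.
It also fails if it takes over 64 s, if anything falls off the work surface, if the arm or the gripper's body presses on something with over 40 N, if the wrist force passes 120 N, or if a joint passes its speed limit or range.

### The arm

A 7-joint arm with a two-finger parallel gripper is mounted at the origin on a cart in front of the work surface, level with it; the furniture and walls round the work are solid. World frame = base frame: x ahead of the robot, y to its left, z up, the work surface at z = 0. Lengths are in mm, angles in rad, forces in N, time in s.
With the tool pointing down it reaches from about 400 to 875 mm from the base axis. Payload 4.4 kg.
Tool frame: the origin (TCP) lies at the very end of the fingers, on their centre line; the grasp point (between the pads) lies 19 mm behind it; z points along the fingers, y is the line along which they close (so a half turn about z gives the same grasp; the last joint's range is limited). The gripper opens to 85 mm and grips with 20 to 120 N. Pads are 22 mm wide; open, the fingers measure 114 mm over their backs; the gripper's body (76 mm by 85 mm) begins 54 mm behind the grasp point. The pads swing forward as they close: fully open they stand 13 mm farther back than shut.
Start: joints at [1.084, 0.628, 0.038, 1.517, -0.027, 0.996, -0.02], TCP at [265.547, -593.298, 231.313] pointing down, gripper open.
Joint ranges: [-3.06, 3.06], [-0.37, 2.12], [-1.25, 1.32], [0.18, 2.47], [-1.1, 4.24], [0.23, 1.98], [-2.94, 2.94]. Speed limits (rad/s): [2.57, 2.57, 3.14, 3.14, 3.14, 3.14, 3.14].

### API

Orientations are given as [roll, pitch, yaw] about the fixed x, y, z axes, in that order (R = Rz(yaw) Ry(pitch) Rx(roll)).
In Python, from cell import sensors, get_image, camera_params, order gives the robot as it stands.
- The arm moves only by the shell command python3 -m inch 'ROWS' [OPENING]. ROWS is JSON, a list that holds one entry, the list of rows, each a list of 4 numbers: the shift along the tool's x, y, z in cm, then the turn about the tool's z in degrees. A call has 1 to 8 rows; each row is the pose to reach, as a shift and turn from the pose commanded when the call began, along the tool's axes at that moment; what a row does not reach only later rows make up. A row lasts 1/12 s, in which the tool goes at most 41.7 mm and 7.16 degrees, less where a joint would pass 70% of its speed; a pose out of reach is approached as far as the arm can. A call with a gripper value outside its range is refused whole. OPENING is the finger opening in cm, from 0 to 8.54, set as the call begins (- or left out, the last holds). The fingers move at their own pace and stop on an object; the grip force is fixed at half the most. Time passes only in rows, so rows that repeat a pose let the fingers close. It gives the time, the measured TCP pose, the force, the opening and the grip force at its end, in the units of the state.
- sensors.read_state(): the state, without advancing time (a new reading comes with each control period).
- get_image(name): name is "scene" or "top"; returns the picture (384x512x3 uint8, blue, green, red); there is no depth.
- camera_params(name): a dict with "mtx" (3x3 intrinsics, pixels), "rvec" (rotation vector, rad) and "tvec" (3), from world to camera coordinates, as OpenCV has them. Camera axes: x right, y down, z forward; pixel columns grow to the right and rows downward; lengths in mm; the calibration is good to about 2 mm. A picture is of the moment at which its call begins. camera_params takes no time and is no camera call.
- order.finish_job(): hands the job in; it is judged then, once.
The state is a dict: "clock": time; "qpos": joint angles; "qd": joint speeds; "tau": joint torques, N m; "eef_pos": TCP position; "tool_rot": TCP orientation; "force": force on the tool from outside, world axes, zero at the start; "torque": the same for the moment, N m; "width": finger opening in mm; "gripper_force": force on a finger pad.
Only numpy, scipy, OpenCV 4.12 (cv2) and the standard library are available. Lean on these libraries where they do the work, as an engineer would, in place of code of your own. Each camera call takes 0.05 s, during which the arm holds its last target. There are 200 camera calls.

## Working session

There is one attempt and no reset: what is moved stays moved. The work goes in short steps, Python scripts to look and compute and a shell command to move; the robot and the scene stay as the last step left them, time stands still between calls to the robot, and variables do not carry over. Pictures are saved under pics/ and viewed, at most 10 in all, crops included, and the job is handed in when it is done.

```bash
mkdir -p pics; ls; python3 - <<'E'
from cell import sensors,get_image,camera_params
import cv2
for n in("scene","top"):
    cv2.imwrite(f"pics/{n}0.png",get_image(n)); print(camera_params(n))
s=sensors.read_state();print(s)
E
```

```text
pics
{'mtx': array([[371.58105762,   0.        , 254.74476212],
       [  0.        , 371.58105762, 190.81018652],
       [  0.        ,   0.        ,   1.        ]]), 'rvec': array([ 0.87783648, -2.46073307,  1.19750445]), 'tvec': array([356.21400117, 374.48835118, 546.23880463])}
{'mtx': array([[447.47023489,   0.        , 262.66774767],
       [  0.        , 447.47023489, 194.23220158],
       [  0.        ,   0.        ,   1.        ]]), 'rvec': array([ 2.02467272, -2.2102761 ,  0.22583399]), 'tvec': array([-119.30239057,  615.85571565,  933.10472194])}
{'clock': 0.1, 'qpos': array([ 1.08419769,  0.62927362,  0.03844655,  1.51825707, -0.02700026,
        0.99631829, -0.01999371]), 'qd': array([ 0.00081685, -0.00388148, -0.00071057, -0.00178515, -0.00149521,
       -0.00061226, -0.00070549]), 'tau': array([ 3.62264720e-03, -5.64525533e+01,  1.23056240e+00, -1.93971705e+01,
        1.12860667e-02,  5.48390904e-03,  1.06498490e-05]), 'eef_pos': array([ 265.31533896, -592.77015071,  230.47163449]), 'tool_rot': array([-3.13985443e+00,  1.94077381e-05,  4.20803607e-01]), 'force': array([0.58343712, 0.45313753, 0.54434823]), 'torque': array([-0.05830799,  0.01083123,  0.00587839]), 'gripper_force': 0.0, 'width': 85.34511706323198}
```

View pics/scene0.png

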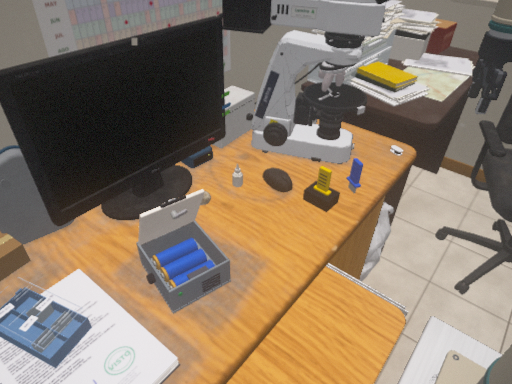

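View pics/top0.png

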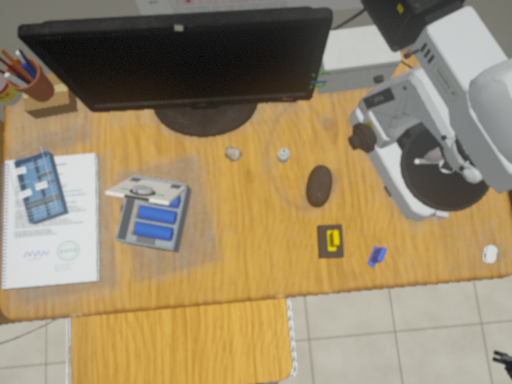

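The scene view shows the open box at (183,265), the yellow key in its holder at (322,188), and a blue key at (355,173). In the top view these are at (153,215), (331,240) and (377,256). Candidates for the key are the yellow one (top 333,239) and the blue one (top 377,256). I choose the yellow one and will check it in a crop.

```bash
cat > h.py <<'E'
import numpy as np,cv2
from cell import sensors,get_image,camera_params
def cam(n):
    c=camera_params(n);return c["mtx"],cv2.Rodrigues(c["rvec"])[0],np.array(c["tvec"]).ravel()
def ray(n,uv,z):
    K,R,t=cam(n);d=R.T@np.linalg.solve(K,[*uv,1]);o=-R.T@t
    return o+d*(z-o[2])/d[2]
def proj(n,P):
    c=camera_params(n);return cv2.projectPoints(np.atleast_2d(np.float64(P)),c["rvec"],c["tvec"],c["mtx"],None)[0][:,0]
def crop(n,x,y,w,h,k,im=None):
    im=get_image(n) if im is None else im
    return cv2.resize(im[y:y+h,x:x+w],None,fx=k,fy=k,interpolation=cv2.INTER_CUBIC)
E
python3 - <<'E'
from h import *
a=cv2.imread("pics/top0.png");b=cv2.imread("pics/scene0.png")
A=np.hstack([crop("",95,165,110,95,4,a),crop("",300,210,90,95,4,a)[:,:360]])
B=np.hstack([crop("",125,185,110,125,4,b)[-380:-0 or None],crop("",295,150,90,95,4,b)])[:,:800]
cv2.imwrite("pics/c0.png",A);cv2.imwrite("pics/c1.png",B)
print(A.shape,B.shape)
for n in("top","scene"):print(n,proj(n,[[265,-593,231],[0,0,0],[500,0,0],[500,-400,0]]), -cam(n)[1].T@cam(n)[2])
E
```

```text
(380, 800, 3) (380, 800, 3)
top [[522.94144538 345.15732199]
 [205.45630348 489.56572123]
 [192.02594983 249.64191978]
 [363.85652446 234.52400576]] [ 403.72003369 -153.92124662 1038.0337804 ]
scene [[472.27723612 109.92459282]
 [497.0607129  445.55733451]
 [238.47094344 272.62036716]
 [332.19805177 184.48867978]] [169.14999436 382.8025678  624.78575926]
```

View pics/c0.png

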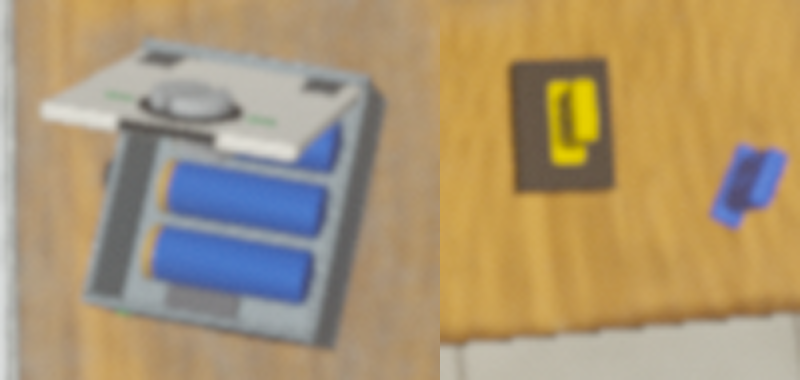

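View pics/c1.png

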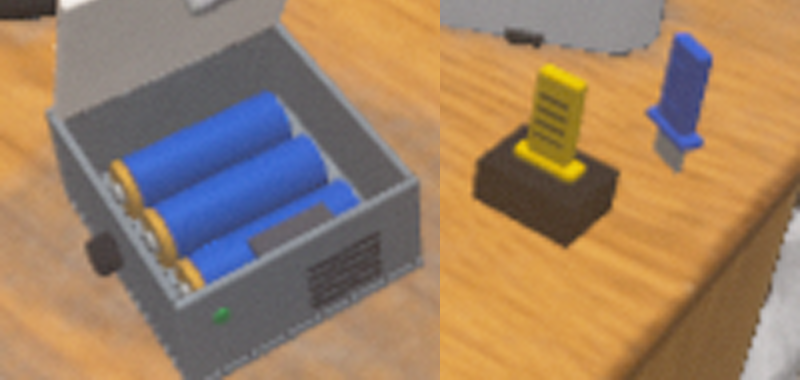

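```bash
cat > m.py <<'E'
from h import *
from scipy.optimize import least_squares
T=lambda x,y:(x/4+95,y/4+165); S=lambda x,y:(x/4+125,y/4+215)
def rect(p,L,W,z,s):
    c,n=np.cos(p[2]),np.sin(p[2]);q=np.array(s)*[L/2,W/2]
    return np.c_[p[0]+c*q[:,0]-n*q[:,1],p[1]+n*q[:,0]+c*q[:,1],np.full(len(q),z)]
s4=[(1,1),(-1,1),(-1,-1),(1,-1)]
def fit(obs,L,W,z,p0):
    f=lambda p:np.concatenate([(proj(n,rect(p,L,W,z,s))-np.array(o)).ravel() for n,s,o in obs])
    r=least_squares(f,p0,loss="soft_l1");print(r.x,np.round(f(r.x),1));return r.x
b=fit([("top",s4,[T(148,42),T(88,302),T(315,345),T(370,80)]),("scene",s4,[S(50,115),S(178,305),S(415,182),S(280,28)])],150,130,70,[580,90,-.1])
T2=lambda x,y:((x-440)/4+300,y/4+210);S2=lambda x,y:((x-440)/4+295,y/4+150)
fit([("top",s4,[T2(514,64),T2(517,192),T2(612,188),T2(604,60)])],74,54,32,[480,-320,0])
fit([("top",s4,[T2(569,80),T2(571,142),T2(598,142),T2(596,80)]),("scene",[(1,0),(-1,0)],[S2(540,70),S2(586,83)])],32,12,103,[480,-320,0])
fit([("scene",[(1,1),(-1,1),(-1,-1)],[S2(517,145),S2(575,181),S2(587,170)]),("top",[(1,1),(-1,1)],[T2(548,82),T2(552,164)])],46,18,40,[480,-320,0])
for th in np.arange(.8,1.6,.1):
    h=np.array([b[0]+60*np.cos(b[2]),b[1]+60*np.sin(b[2]),70]);u=np.array([-np.cos(b[2]),-np.sin(b[2]),0]);v=np.array([-u[1],u[0],0])
    d=np.cos(th)*u+[0,0,np.sin(th)];n=-np.sin(th)*u+[0,0,np.cos(th)]
    e=h+133*d+8*n
    q=(proj("top",[e+63*v,e-63*v])-[95,165])*4
    print(th,q.round().tolist(),e.round())
E
python3 m.py
```

```text
[ 5.82045567e+02  7.17047492e+01 -2.71101626e-01] [-0.3 -1.  -2.   0.3 -0.1  0.5  1.2 -0.1 -0.4 -2.   0.4  1.5  2.8  0.
 -1.  -4.9]
[ 4.88323080e+02 -3.15424556e+02 -6.43284232e-02] [-0.9 -0.7 -0.1  0.2  0.4  0.7  0.4 -0.3]
[ 4.88911953e+02 -3.16291226e+02 -6.11520638e-02] [ 0.3  0.2  0.7 -0.  -0.3 -0.2 -0.8  0.   0.3 -1.2 -0.2  0.8]
[ 4.87675963e+02 -3.16892758e+02 -1.06791729e-01] [-0.8  0.4 -0.7 -0.5  0.5 -0.8  0.5  0.4 -0.3  0.5]
0.8 [[293.0, 233.0], [42.0, 187.0]] [556.  79. 171.]
0.9 [[294.0, 210.0], [42.0, 163.0]] [566.  76. 179.]
1.0 [[296.0, 185.0], [42.0, 138.0]] [577.  73. 186.]
1.1 [[299.0, 159.0], [44.0, 112.0]] [589.  70. 192.]
1.2 [[303.0, 132.0], [48.0, 85.0]] [601.  67. 197.]
1.2999999999999998 [[308.0, 105.0], [52.0, 58.0]] [613.  63. 200.]
1.4 [[313.0, 77.0], [57.0, 31.0]] [626.  60. 202.]
1.5 [[319.0, 50.0], [64.0, 4.0]] [638.  56. 203.]
```

```bash
cat >> h.py <<'E'
from scipy.spatial.transform import Rotation as Ro
def go(*targets):
    s=sensors.read_state();p=np.array(s["eef_pos"]);R=Ro.from_euler("xyz",s["tool_rot"]);yaw=s["tool_rot"][2]
    print("t",s["clock"],"at",p.round(1),"rot",np.round(s["tool_rot"],3),"F",np.round(s["force"],1))
    for x,y,z,w in targets:
        d=(yaw-w+np.pi/2)%np.pi-np.pi/2
        print((R.inv().apply(np.array([x,y,z])-p)/10).round(2).tolist(),round(np.degrees(d),1))
B=np.array([582.05,71.7,-.271])
def bx(r,l,z):  # r: mm from hinge toward robot, l: lateral along box +y
    c,s=np.cos(B[2]),np.sin(B[2]);h=B[:2]+60*np.array([c,s])
    q=h-r*np.array([c,s])+l*np.array([-s,c]);return (q[0],q[1],z,B[2])
E
python3 -c "
from h import *
go(bx(5,-40,250),bx(5,-40,172))
print(ray('top',(200,105),100),ray('top',(200,105),50),ray('scene',(150,195),0))"
```

```text
t 0.1 at [ 265.3 -592.8  230.5] rot [-3.14   0.     0.421] F [0.6 0.5 0.5]
[57.74, -41.13, -1.88] 39.6
[57.74, -41.11, 5.92] 39.6
[810.07207533 -50.53591435 100.        ] [831.73185188 -45.02516759  50.        ] [845.98767955 -46.36356095   0.        ]
```

```bash
python3 -m inch '[[[57.7,-41.1,-1.9,39.6],[57.7,-41.1,-1.9,39.6],[57.7,-41.1,-1.9,39.6],[57.7,-41.1,-1.9,39.6],[57.7,-41.1,-1.9,39.6],[57.7,-41.1,-1.9,39.6],[57.7,-41.1,-1.9,39.6],[57.7,-41.1,-1.9,39.6]]]' 0; python3 -c "
from h import *
go(bx(5,-40,250))"
```

```text
clock: 0.77
eef_pos: [434.9, -303.8, 240.1]
tool_rot: [-3.141, 0.001, -0.271]
force: [2.3, -0.7, -0.1]
width: 0.0
gripper_force: 0.0
t 0.7667 at [ 434.9 -303.8  240.1] rot [-3.141e+00  1.000e-03 -2.710e-01] F [ 2.3 -0.7 -0.1]
[9.65, -36.12, -0.99] 0.0
```

```bash
python3 -m inch '[[[9.6,-36.1,-1,0],[9.6,-36.1,-1,0],[9.6,-36.1,-1,0],[9.6,-36.1,-1,0],[9.6,-36.1,-1,0],[9.6,-36.1,-1,0],[9.6,-36.1,-1,0],[9.6,-36.1,-1,0]]]'; python3 -c "
from h import *
go(bx(5,-40,172))"
```

```text
clock: 1.43
eef_pos: [603.3, -16.5, 249.0]
tool_rot: [3.141, 0.001, -0.27]
force: [1.3, -0.2, 0.0]
width: 0.0
gripper_force: 0.0
t 1.4333 at [603.3 -16.5 249. ] rot [ 3.141e+00  1.000e-03 -2.700e-01] F [ 1.3 -0.2  0. ]
[1.1, -3.93, 7.7] 0.0
```

```bash
python3 -m inch '[[[1.1,-3.9,0,0],[1.1,-3.9,0,0],[1.1,-3.9,2.5,0],[1.1,-3.9,5,0],[1.1,-3.9,7.7,0],[1.1,-3.9,7.7,0],[1.1,-3.9,7.7,0]]]'; python3 - <<'E'
from h import *
go(bx(5,-40,172))
a=get_image("top");b=get_image("scene")
cv2.imwrite("pics/c2.png",np.hstack([crop("",90,140,130,125,3,a),crop("",120,160,130,125,3,b)]))
E
```

```text
clock: 2.02
eef_pos: [622.6, 15.9, 171.0]
tool_rot: [3.14, 0.004, -0.27]
force: [-0.7, -0.4, 0.7]
width: 0.5
gripper_force: 0.0
t 2.0167 at [622.6  15.9 171. ] rot [ 3.14   0.004 -0.27 ] F [-0.7 -0.4  0.7]
[0.1, -0.29, -0.1] 0.0
```

View pics/c2.png

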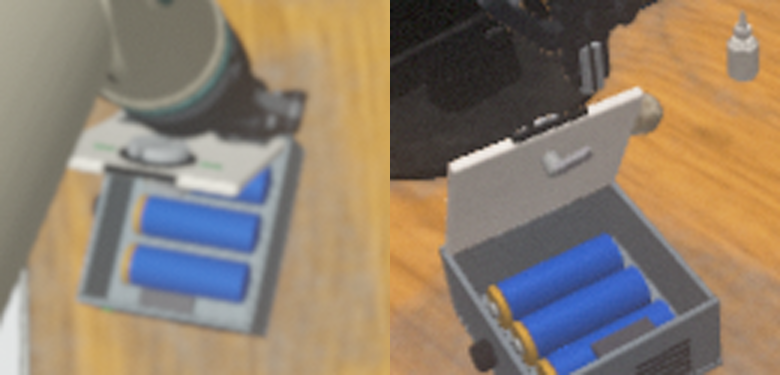

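```bash
python3 -m inch '[[[-1.5,0,0,0],[-2.7,0,0,0],[-3.7,0,0.5,0],[-4.6,0,1.1,0],[-5.5,0,1.8,0],[-6.3,0,2.5,0],[-7,0,3.3,0],[-7.7,0,4.2,0]]]'; python3 -c "
from h import *
go(bx(92,-40,110),bx(97,-40,94),bx(99,-40,78))"
```

```text
clock: 2.78
eef_pos: [551.5, 36.6, 132.5]
tool_rot: [-3.14, -0.005, -0.271]
force: [1.5, 0.1, 0.1]
width: -0.0
gripper_force: 0.4
t 2.7833 at [551.5  36.6 132.5] rot [-3.14  -0.005 -0.271] F [1.5 0.1 0.1]
[-1.21, -0.2, 2.24] 0.0
[-1.72, -0.19, 3.84] 0.0
[-1.93, -0.19, 5.44] 0.0
```

```bash
python3 -m inch '[[[-0.6,0,1.1,0],[-1.1,0,2.1,0],[-1.4,0,3,0],[-1.6,0,3.8,0],[-1.7,0,4.6,0],[-1.8,0,5.1,0],[-1.8,0,5.4,0],[-1.8,0,5.6,0]]]'; python3 -c "
from h import *
go(bx(99,-40,77))"
```

```text
clock: 3.45
eef_pos: [532.7, 41.5, 77.2]
tool_rot: [-3.14, -0.0, -0.271]
force: [-12.1, 0.4, 51.9]
width: 0.1
gripper_force: 25.8
t 3.45 at [532.7  41.5  77.2] rot [-3.14  -0.    -0.271] F [-12.1   0.4  51.9]
[0.05, -0.23, 0.02] 0.0
```

```bash
python3 -m inch '[[[0,0,-3,0],[0,0,-6,0],[0,0,-10,0],[0,5,-14,0],[0,10,-16,0],[0,14,-16,0],[0,18,-16,0],[0,22,-16,0]]]' 5; python3 -c "
from h import *
go((488.5,-316.2,170,-.07),(488.5,-316.2,56,-.07))"
```

```text
clock: 4.12
eef_pos: [480.7, -146.9, 234.5]
tool_rot: [-3.141, -0.003, -0.269]
force: [1.3, -0.3, -0.4]
width: 50.0
gripper_force: 0.0
t 4.1167 at [ 480.7 -146.9  234.5] rot [-3.141e+00 -3.000e-03 -2.690e-01] F [ 1.3 -0.3 -0.4]
[5.24, 16.12, 6.47] -11.4
[5.2, 16.12, 17.87] -11.4
```

```bash
python3 -m inch '[[[5.2,16.1,0,-11.4],[5.2,16.1,0,-11.4],[5.2,16.1,0,-11.4],[5.2,16.1,1,-11.4],[5.2,16.1,3,-11.4],[5.2,16.1,5,-11.4],[5.2,16.1,5,-11.4],[5.2,16.1,5,-11.4]]]'; python3 - <<'E'
from h import *
go((488.5,-316.2,170,-.07),(488.5,-316.2,56,-.07))
a=get_image("top");b=get_image("scene")
cv2.imwrite("pics/top1.png",a);cv2.imwrite("pics/scene1.png",b)
A=crop("",105,170,95,95,4,a);Bq=crop("",135,210,100,95,4,b)
cv2.imwrite("pics/c3.png",np.hstack([A,Bq]))
E
```

```text
clock: 4.78
eef_pos: [487.1, -313.6, 182.4]
tool_rot: [-3.14, 0.002, -0.071]
force: [0.4, -0.9, 0.4]
width: 49.5
gripper_force: 0.0
t 4.7833 at [ 487.1 -313.6  182.4] rot [-3.14e+00  2.00e-03 -7.10e-02] F [ 0.4 -0.9  0.4]
[0.16, 0.25, 1.24] -0.1
[0.19, 0.27, 12.64] -0.1
```

View pics/c3.png

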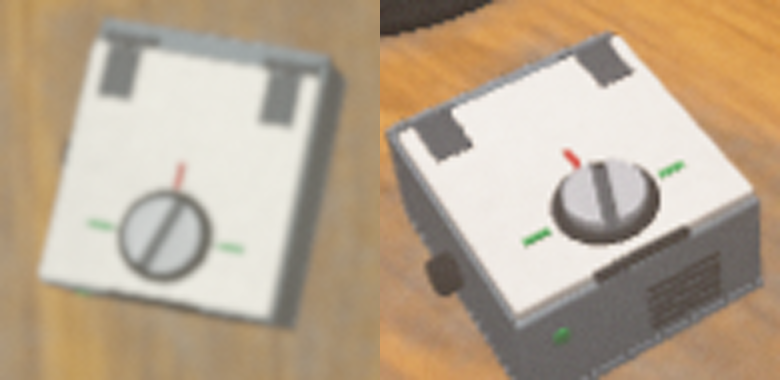

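```bash
python3 - <<'E'
from h import *
T=lambda x,y:(x/4+105-.375,y/4+170-.375); S=lambda x,y:((x-380)/4+135-.375,y/4+210-.375)
print("disc",ray("top",T(164.5,235),88),ray("scene",S(604,192),88))
def ang(f,n,p,q,z):
    d=ray(n,f(*p),z)-ray(n,f(*q),z);return np.arctan2(d[1],d[0])
print("slot",ang(T,"top",(186,197),(143,275),88),ang(S,"scene",(597,163),(611,224),88))
print("boxyaw green",ang(T,"top",(100,224),(231,247),78)-np.pi/2,ang(S,"scene",(537,238),(673,170),78))
print("front edge",ang(T,"top",(40,277),(272,317),78)-np.pi/2,ang(S,"scene",(518,318),(752,192),78)-np.pi/2, "left",ang(S,"scene",(392,133),(518,318),78), "right",ang(T,"top",(322,75),(272,317),78))
print("red-disc",ang(T,"top",(181,175),(165,237),80),bx(100,0,88))
# key check from pre-grasp
print("key shoulder etc, yellow mask top")
a=cv2.imread("pics/scene0.png").astype(int);m=(a[...,0]<60)&(a[...,1]>140)&(a[...,2]>150);ys,xs=np.where(m[150:210,295:350]);print(xs.mean()+295,ys.mean()+150)
E
```

```text
disc [545.5923381   82.74100088  88.        ] [545.63613238  84.4463295   88.        ]
slot -0.5480073814936658 -0.5954278598934549
boxyaw green -0.26071915059555506 1.3077371529845403
front edge -0.2565649898400528 -0.24928112469155161 left -0.25281727125878567 right -0.2531601409757505
red-disc -0.28921050910604024 (np.float64(543.50985267647), np.float64(82.40780296235445), 88, np.float64(-0.271))
key shoulder etc, yellow mask top
323.69473684210527 180.77894736842106
```

```bash
python3 -m inch '[[[0.2,0.2,1,0],[0.2,0.2,4,0],[0.2,0.2,7,0],[0.2,0.2,10,0],[0.2,0.2,12,0],[0.2,0.2,13,0],[0.2,0.2,13,0],[0.2,0.2,13,0]]]'; python3 - <<'E'
from h import *
go((488.5,-316.2,52,-.07))
a=get_image("top");b=get_image("scene")
cv2.imwrite("pics/c4.png",np.hstack([crop("",300,200,70,70,5,a),crop("",290,135,70,70,5,b)]))
E
```

```text
clock: 5.55
eef_pos: [490.2, -316.4, 53.7]
tool_rot: [3.141, -0.001, -0.071]
force: [0.3, 0.2, 0.3]
width: 49.9
gripper_force: 0.0
t 5.55 at [ 490.2 -316.4   53.7] rot [ 3.141e+00 -1.000e-03 -7.100e-02] F [0.3 0.2 0.3]
[-0.17, -0.01, 0.17] -0.1
```

View pics/c4.png

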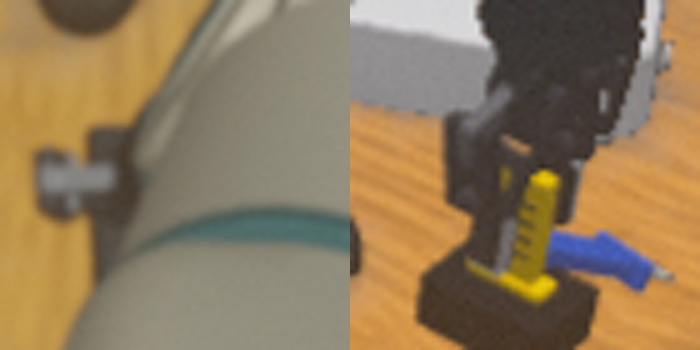

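The fingers stand on either side of the yellow handle (crop right, 530,230), so the grasp is good. The blue look-alike now lies flat at (600,255), clear of the holder.

```bash
python3 -m inch '[[[-0.15,0,0.1,0],[-0.15,0,0.1,0],[-0.15,0,0.1,0],[-0.15,0,0.1,0],[-0.15,0,0.1,0],[-0.15,0,0.1,0],[-0.15,0,0.1,0],[-0.15,0,0.1,0]]]' 0; python3 - <<'E'
from h import *
s=sensors.read_state();print(s["qpos"].round(2));go((488.5,-316.2,180,-.07))
b=cv2.imread("pics/scene1.png").astype(int)
for f in("pics/scene0.png","pics/scene1.png"):
    b=cv2.imread(f).astype(int)[140:200,330:380];ys,xs=np.where((b[...,0]>b[...,2]+60));print(f,len(xs),xs.mean()+330,ys.mean()+140,np.ptp(ys))
E
```

```text
clock: 6.32
eef_pos: [488.4, -316.4, 53.0]
tool_rot: [3.141, -0.001, -0.071]
force: [-0.9, 0.1, 6.4]
width: 11.5
gripper_force: 58.6
[ 0.46  0.78  0.11  1.85 -0.16  0.52 -0.97]
t 6.3167 at [ 488.4 -316.4   53. ] rot [ 3.141e+00 -1.000e-03 -7.100e-02] F [-0.9  0.1  6.4]
[0.02, -0.02, -12.7] -0.1
pics/scene0.png 76 355.4736842105263 173.3421052631579 27
pics/scene1.png 96 340.0416666666667 185.52083333333334 9
```

```bash
python3 -m inch '[[[0,0,-1,0],[0,0,-3,0],[0,0,-6,0],[0,0,-9.5,0],[0,0,-13,-6],[0,0,-16,-13],[0,0,-16,-20],[0,0,-16,-27]]]'; python3 -c "
from h import *
go((545.6,83.4,200,-.56+np.pi))"
```

```text
clock: 6.98
eef_pos: [489.3, -316.9, 215.4]
tool_rot: [3.137, -0.003, 0.406]
force: [0.6, 0.3, -1.4]
width: 11.6
gripper_force: 58.3
t 6.9833 at [ 489.3 -316.9  215.4] rot [ 3.137e+00 -3.000e-03  4.060e-01] F [ 0.6  0.3 -1.4]
[20.97, -34.57, 1.44] 55.3
```

```bash
python3 -m inch '[[[21,-34.6,0,-56],[21,-34.6,0,-56],[21,-34.6,0,-56],[21,-34.6,0,-56],[21,-34.6,0,-56],[21,-34.6,0,-56],[21,-34.6,0,-56],[21,-34.6,0,-56]]]'; python3 -c "
from h import *
go((545.6,83.4,200,-.56+np.pi))"
```

```text
clock: 7.65
eef_pos: [536.3, 15.4, 212.8]
tool_rot: [3.141, 0.0, 1.383]
force: [0.3, -0.3, -1.0]
width: 11.6
gripper_force: 58.5
t 7.65 at [536.3  15.4 212.8] rot [3.141 0.    1.383] F [ 0.3 -0.3 -1. ]
[6.86, -0.36, 1.28] -68.7
```

```bash
python3 -m inch '[[[6.8,-0.4,1.2,-57],[6.8,-0.4,1.2,-57],[6.8,-0.4,1.2,-57],[6.8,-0.4,1.2,-57],[6.8,-0.4,1.2,-57],[6.8,-0.4,1.2,-57],[6.8,-0.4,1.2,-57],[6.8,-0.4,1.2,-57]]]'; python3 -c "
from h import *
go((545.6,83.4,145,-.56+np.pi))"
```

```text
clock: 8.32
eef_pos: [545.5, 80.8, 200.6]
tool_rot: [-3.141, 0.001, 2.378]
force: [0.1, 0.8, 0.1]
width: 11.6
gripper_force: 58.5
t 8.3167 at [545.5  80.8 200.6] rot [-3.141e+00  1.000e-03  2.378e+00] F [0.1 0.8 0.1]
[0.18, 0.2, 5.56] -11.7
```

```bash
python3 -m inch '[[[0.2,0.2,2,-6],[0.2,0.2,4,-11.7],[0.2,0.2,5.2,-11.7],[0.2,0.2,5.5,-11.7],[0.2,0.2,5.5,-11.7],[0.2,0.2,5.5,-11.7]]]'; python3 - <<'E'
from h import *
go((545.6,83.4,145,-.56+np.pi))
a=get_image("top");b=get_image("scene")
cv2.imwrite("pics/top2.png",a);cv2.imwrite("pics/scene2.png",b)
cv2.imwrite("pics/c5.png",np.hstack([crop("",120,205,50,65,6,a),crop("",150,210,80,65,6,b)]))
s=sensors.read_state();print(s["qpos"].round(2))
p=s["eef_pos"];print((proj("scene",[p-[0,0,47],[545.6,83.4,88],[545.6,83.4,81]])-[150,210])*6+[300,0])
E
```

```text
clock: 8.82
eef_pos: [546.0, 84.0, 145.9]
tool_rot: [3.141, 0.001, 2.576]
force: [0.5, 0.3, -0.5]
width: 11.4
gripper_force: 58.5
t 8.8167 at [546.   84.  145.9] rot [3.141e+00 1.000e-03 2.576e+00] F [ 0.5  0.3 -0.5]
[-0.0, -0.08, 0.09] -0.3
[ 0.14  0.65 -0.54  1.87  0.47  0.75  0.35]
[[539.8292673  259.84365845]
 [546.26765305 283.84842055]
 [548.11334771 298.70242614]]
```

View pics/c5.png

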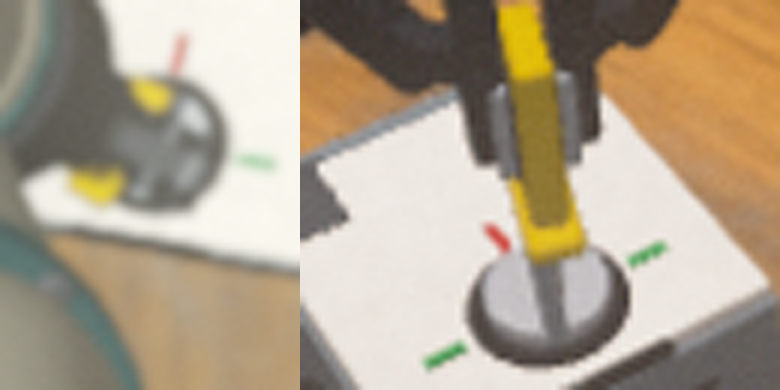

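```bash
python3 -m inch '[[[0,-0.05,0.5,0],[0,-0.05,0.9,0],[0,-0.05,1.1,0],[0,-0.05,1.2,0],[0,-0.05,1.3,0],[0,-0.05,1.3,0]]]'; python3 -c "
from h import *
go((545.6,83.4,128,-.56+np.pi))"
```

```text
clock: 9.42
eef_pos: [545.6, 84.1, 132.1]
tool_rot: [3.141, 0.0, 2.577]
force: [0.4, 1.8, -1.1]
width: 11.3
gripper_force: 58.6
t 9.4167 at [545.6  84.1 132.1] rot [3.141 0.    2.577] F [ 0.4  1.8 -1.1]
[-0.03, -0.06, 0.41] -0.3
```

Tip at about 85 mm with no force, so it is inside the slot (disc top at 88). I'll go on to the floor.

```bash
python3 -m inch '[[[0,0,0.1,0],[0,0,0.2,0],[0,0,0.3,0],[0,0,0.35,0],[0,0,0.4,0],[0,0,0.4,0]]]'; python3 -c "
from h import *
go((545.6,83.4,128,-.56+np.pi))"
```

```text
clock: 9.92
eef_pos: [545.9, 84.3, 128.3]
tool_rot: [3.14, 0.0, 2.577]
force: [1.8, 4.2, -0.2]
width: 11.2
gripper_force: 58.6
t 9.9167 at [545.9  84.3 128.3] rot [3.14  0.    2.577] F [ 1.8  4.2 -0.2]
[-0.03, -0.1, 0.03] -0.3
```

```bash
python3 -m inch '[[[0,-0.05,0,4.5],[0,-0.05,0,9],[0,-0.05,0,13.5],[0,-0.05,0,18],[0,-0.05,0,22.5],[0,-0.05,0,27],[0,-0.05,0,31.5],[0,-0.05,0,36]]]'; python3 -c "
from h import *
go((545.6,83.4,128,1.314));print(sensors.read_state()['torque'])"
```

```text
clock: 10.58
eef_pos: [546.6, 85.1, 128.5]
tool_rot: [3.137, -0.002, 1.945]
force: [4.5, 5.7, -1.7]
width: 11.2
gripper_force: 58.4
t 10.5833 at [546.6  85.1 128.5] rot [ 3.137e+00 -2.000e-03  1.945e+00] F [ 4.5  5.7 -1.7]
[-0.12, -0.16, 0.05] 36.2
[ 1.43438103 -1.09185775  0.15125022]
```

```bash
python3 -m inch '[[[0.03,0.1,0,5],[0.03,0.1,0,10],[0.03,0.1,0,15],[0.03,0.1,0,20],[0.03,0.1,0,25],[0.03,0.1,0,30],[0.03,0.1,0,34],[0.03,0.1,0,37]]]'; python3 -c "
from h import *
go((545.6,83.4,128,1.314));print(sensors.read_state()['torque'])"
```

```text
clock: 11.25
eef_pos: [547.3, 85.6, 128.5]
tool_rot: [3.139, -0.003, 1.3]
force: [4.0, 5.4, -2.8]
width: 11.2
gripper_force: 58.6
t 11.25 at [547.3  85.6 128.5] rot [ 3.139e+00 -3.000e-03  1.300e+00] F [ 4.   5.4 -2.8]
[-0.25, -0.1, 0.05] -0.8
[ 1.26017358 -1.05497753  0.09556468]
```

```bash
python3 -m inch '[[[0,0,0,2],[0,0,0,4],[0,0,0,6],[0,0,0,6]]]'; python3 -c "
from h import *
print(sensors.read_state()['torque'])"; python3 -m inch '[[[0,0,0,2],[0,0,0,4],[0,0,0,5],[0,0,0,5]]]'; python3 -c "
from h import *
print(sensors.read_state()['torque'])"
```

```text
clock: 11.58
eef_pos: [547.3, 85.0, 128.5]
tool_rot: [3.139, -0.002, 1.197]
force: [4.2, 2.6, 0.0]
width: 11.5
gripper_force: 58.8
[ 0.79416724 -0.9396062   0.10003139]
clock: 11.92
eef_pos: [547.2, 84.9, 128.6]
tool_rot: [3.139, -0.002, 1.111]
force: [3.1, 4.2, -0.1]
width: 11.2
gripper_force: 58.8
[ 0.9524756  -1.03019174  0.34104081]
```

```bash
python3 -m inch '[[[0,0,0,2],[0,0,0,4],[0,0,0,4]]]'; python3 - <<'E'
from h import *
print(sensors.read_state()['torque']);go((546.5,84.5,128,1.314-.1))
E
```

```text
clock: 12.17
eef_pos: [547.1, 85.0, 128.5]
tool_rot: [3.14, -0.002, 1.044]
force: [3.9, 3.3, -0.1]
width: 11.3
gripper_force: 60.5
[ 0.96201805 -1.03733591  0.88692329]
t 12.1667 at [547.1  85.  128.5] rot [ 3.140e+00 -2.000e-03  1.044e+00] F [ 3.9  3.3 -0.1]
[-0.07, -0.02, 0.05] -9.8
```

The torque rose from 0.1 to 0.9 N m, so the fastener is at its stop. I'll back off within the slack and lift.

```bash
python3 -m inch '[[[0,0,0,-4],[0,0,0,-8],[0,0,0,-8],[0,0,-0.4,-8],[0,0,-1,-8],[0,0,-2.5,-8],[0,0,-5,-8],[0,0,-8,-8]]]'; python3 - <<'E'
from h import *
print(sensors.read_state()['torque'])
go((488.4,-316.4,200,-.071),(488.4,-316.4,200,-.071))
E
```

```text
clock: 12.83
eef_pos: [542.4, 83.0, 207.5]
tool_rot: [-3.135, 0.005, 1.179]
force: [0.5, -0.2, -0.7]
width: 11.8
gripper_force: 58.9
[-0.051715   -0.07285995 -0.00244939]
t 12.8333 at [542.4  83.  207.5] rot [-3.135  0.005  1.179] F [ 0.5 -0.2 -0.7]
[-38.96, 10.29, 0.86] 71.6
[-38.96, 10.29, 0.86] 71.6
```

```bash
python3 -m inch '[[[-39,10.3,0,56],[-39,10.3,0,56],[-39,10.3,0,56],[-39,10.3,0,56],[-39,10.3,0,56],[-39,10.3,0,56],[-39,10.3,0,56],[-39,10.3,0,56]]]'; python3 - <<'E'
from h import *
go((488.4,-316.4,130,-.071))
E
```

```text
clock: 13.5
eef_pos: [499.3, -247.4, 208.3]
tool_rot: [-3.139, 0.003, 0.195]
force: [0.8, 0.1, -0.9]
width: 11.3
gripper_force: 59.0
t 13.5 at [ 499.3 -247.4  208.3] rot [-3.139e+00  3.000e-03  1.950e-01] F [ 0.8  0.1 -0.9]
[-2.38, 6.58, 7.82] 15.2
```

Next I go over the holder with the tip at about z = 58, and look there at the key in the hand and at the fastener.

```bash
python3 -m inch '[[[-2.4,6.6,0,7],[-2.4,6.6,0,15.2],[-2.4,6.6,2,15.2],[-2.4,6.6,5,15.2],[-2.4,6.6,8,15.2],[-2.4,6.6,10.3,15.2],[-2.4,6.6,10.3,15.2],[-2.4,6.6,10.3,15.2]]]'; python3 - <<'E'
from h import *
go((488.4,-316.4,105,-.071))
a=get_image("top");b=get_image("scene")
cv2.imwrite("pics/c6.png",np.hstack([crop("",115,205,60,65,6,a),crop("",290,140,70,65,6,b)]))
p=sensors.read_state()["eef_pos"];print((proj("scene",[p-[0,0,47],[488.4,-316.4,32]])-[290,140])*6+[360,0])
E
```

```text
clock: 14.17
eef_pos: [489.8, -314.9, 104.5]
tool_rot: [-3.139, 0.004, -0.064]
force: [-0.2, -0.2, -1.0]
width: 11.4
gripper_force: 59.0
t 14.1667 at [ 489.8 -314.9  104.5] rot [-3.139  0.004 -0.064] F [-0.2 -0.2 -1. ]
[-0.13, 0.15, -0.05] 0.4
[[553.70606492 254.68260216]
 [551.96865411 309.23353233]]
```

View pics/c6.png

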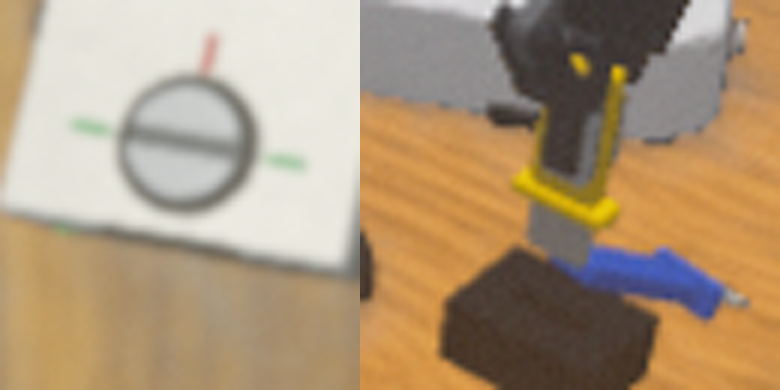

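The slot is now in line with the green marks, (125,132) to (240,152), so the fastener is locked. The key hangs straight with its blade over the holder (crop 560,255).

```bash
python3 -m inch '[[[-0.13,0.15,0,0.4],[-0.13,0.15,1,0.4],[-0.13,0.15,2,0.4],[-0.13,0.15,2.6,0.4],[-0.13,0.15,3,0.4],[-0.13,0.15,3.3,0.4],[-0.13,0.15,3.5,0.4],[-0.13,0.15,3.5,0.4]]]'; python3 -c "
from h import *
go((488.4,-316.4,53.5,-.071))"
```

```text
clock: 14.93
eef_pos: [490.0, -317.4, 69.6]
tool_rot: [-3.141, 0.001, -0.07]
force: [0.2, -0.8, -0.3]
width: 11.2
gripper_force: 59.0
t 14.9333 at [ 490.  -317.4   69.6] rot [-3.141e+00  1.000e-03 -7.000e-02] F [ 0.2 -0.8 -0.3]
[-0.16, -0.09, 1.61] 0.1
```

The tip is at about 23 mm, inside the pocket, with no contact force. I'll lower it the rest of the way.

```bash
python3 -m inch '[[[-0.1,-0.09,0.4,0],[-0.13,-0.09,0.8,0],[-0.13,-0.09,1.2,0],[-0.13,-0.09,1.4,0],[-0.13,-0.09,1.5,0],[-0.13,-0.09,1.55,0],[-0.13,-0.09,1.55,0]]]'; python3 -c "
from h import *
go((488.4,-316.4,53.5,-.071))"
```

```text
clock: 15.52
eef_pos: [488.9, -316.5, 54.6]
tool_rot: [-3.142, 0.0, -0.07]
force: [0.2, -0.3, -1.3]
width: 11.5
gripper_force: 59.0
t 15.5167 at [ 488.9 -316.5   54.6] rot [-3.142  0.    -0.07 ] F [ 0.2 -0.3 -1.3]
[-0.05, -0.01, 0.11] 0.1
```

```bash
python3 -m inch '[[[-0.04,0,0.05,0],[-0.04,0,0.1,0],[-0.04,0,0.13,0],[-0.04,0,0.15,0],[-0.04,0,0.15,0]]]'
```

```text
clock: 15.93
eef_pos: [488.6, -316.5, 53.2]
tool_rot: [3.142, -0.0, -0.07]
force: [-0.5, 0.5, -0.9]
width: 11.3
gripper_force: 59.0
```

```bash
python3 -m inch '[[[0,0,0.05,0],[0,0,0.1,0],[0,0,0.1,0]]]'; python3 -m inch '[[[0,0,0,0],[0,0,0,0],[0,0,0,0],[0,0,0,0],[0,0,0,0],[0,0,0,0]]]' 4.5; python3 -m inch '[[[0,0,-1,0],[0,0,-3,0],[0,0,-6,0],[0,0,-9,0],[0,0,-12,0],[-3,0,-15,0],[-7,0,-15,0],[-10,0,-15,0]]]'; python3 - <<'E'
from h import *
b=get_image("scene");a=get_image("top")
cv2.imwrite("pics/c7.png",np.hstack([b[130:330,110:400],a[130:330,90:390]]))
print(sensors.read_state()["clock"])
E
```

```text
clock: 16.18
eef_pos: [488.6, -316.6, 53.0]
tool_rot: [-3.142, -0.0, -0.07]
force: [-1.0, 1.0, 6.6]
width: 11.4
gripper_force: 60.2
clock: 16.68
eef_pos: [488.5, -316.5, 52.1]
tool_rot: [-3.142, 0.0, -0.07]
force: [0.5, 0.5, -0.1]
width: 44.9
gripper_force: 0.0
clock: 17.35
eef_pos: [387.2, -310.0, 204.6]
tool_rot: [3.139, -0.003, -0.07]
force: [-1.6, -0.7, -0.4]
width: 45.0
gripper_force: 0.0
17.45
```

View pics/c7.png

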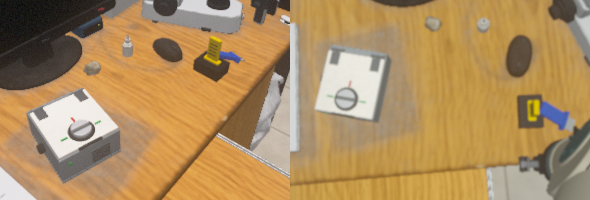

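The cover is shut, the slot lies along the green marks, and the yellow key stands seated in its holder (crop 212,55). The rock, bottle and mouse are where they were.

```bash
python3 -m inch '[[[0,0,0,0],[0,0,0,0],[0,0,0,0]]]' && python3 -c "
from cell import order
print(order.finish_job())"
```

```text
clock: 17.7
eef_pos: [390.2, -309.6, 202.4]
tool_rot: [3.141, -0.001, -0.068]
force: [0.1, 0.6, 0.9]
width: 44.9
gripper_force: 0.0
the job is handed in; nothing more can be done
None
```

The cover is shut, the fastener is turned to its locked stop, and the yellow key is back upright in its holder; I handed the job in at 17.7 s. The rock, bottle and mouse stayed put, but the blue look-alike key, standing at the start, was found toppled by about 4.8 s (cause not established) and lies beside the holder.

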